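Straightedge check of a stage block, then present the straightedge

ROBOT

A 7-joint arm with a two-finger parallel gripper is mounted at the origin on a cart in front of the work surface, level with it; the furniture and walls round the work are solid. World frame = base frame: x ahead of the robot, y to its left, z up, the work surface at z = 0. Lengths are in m, angles in rad, forces in N, time in s.
With the tool pointing down it reaches from about 0.4 to 0.85 m from the base axis. Payload 10.4 kg.
Tool frame: the origin (TCP) lies at the very end of the fingers, on their centre line; the grasp point (between the pads) lies 19 mm behind it; z points along the fingers, y is the line along which they close (so a half turn about z gives the same grasp; the last joint's range is limited). The gripper opens to 85 mm and grips with 20 to 120 N. Pads are 22 mm wide; open, the fingers measure 114 mm over their backs; the gripper's body (76 mm by 85 mm) begins 54 mm behind the grasp point. The pads swing forward as they close: fully open they stand 13 mm farther back than shut.
Start: joints at [-1.137, 0.332, -0.065, 1.46, 0.022, 1.35, -0.088], TCP at [0.276, 0.561, 0.231] pointing down, gripper open.
Joint ranges: [-2.6, 2.6], [-0.5, 2.12], [-1.47, 1.34], [0.16, 2.42], [-1.27, 4.41], [0.06, 2.06], [-2.6, 2.6]. Speed limits (rad/s): [2.22, 2.22, 2.79, 2.79, 3.14, 3.14, 3.14].

INTERFACE

Orientations are given as a unit quaternion [x, y, z, w].
In Python, from workcell import manip, vision, order gives the robot as it stands. The module is installed in compiled form; this text tells all that it offers.
- The arm moves only by the tool move_arm, never from a script. Its argument "motion" is a list of rows, each a list of 3 entries, a list of its own where there are three numbers: the shift along the tool's x, y, z scaled (see below), then the turn, a rotation vector about the tool's x, y, z scaled (see below), then the opening, from -1 (shut) to 1 (fully open). In form: [[[dx, dy, dz], [wx, wy, wz], hand], ...]. A call has 1 to 12 rows; each row shifts and turns the commanded pose from where the row before left it, along the tool's axes as they then stand; what a row does not reach is not made up. The controller multiplies each number of a shift by 0.75 m and each number of a turn by pi/4 rad. A row lasts 1/10 s, in which the tool goes at most 50 mm and 8.59 degrees, less where a joint would pass 70% of its speed; a pose out of reach is approached as far as the arm can. A call with a number of a shift or a turn outside -1 to 1 is refused whole. A call with a gripper value outside its range is refused whole. The fingers move at their own pace and stop on an object; "newtons" is the grip in N (left out, the last holds). Time passes only in rows, so rows that do not move let the fingers close. It gives the time, the measured TCP pose, the force, the opening and the grip force at its end, in the units of the state.
- manip.get_obs(): the state, without advancing time (a new reading comes with each control period).
- vision.camera(name): name is "side" or "top"; returns a dict with "pixels" (384x512x3 uint8, red, green, blue), "fx", "fy", "cx", "cy" (pixels), "R" (3x3) and "t" (3): a world point X has camera coordinates R X + t. Camera axes: x right, y down, z forward; pixel columns grow to the right and rows downward; lengths in m; the calibration is good to about 2 mm. A picture is of the moment at which its call begins. There is no depth.
- order.hand_in(): hands the job in; it is judged then, once.
The state is a dict: "clock": time; "joint_pos": joint angles; "joint_velocities": joint speeds; "tau": joint torques, N m; "position": TCP position; "ee_rot": TCP orientation; "ft_force": force on the tool from outside, world axes, zero at the start; "torque": the same for the moment, N m; "grip_width": opening from 0.0 (shut) to 1.0 (fully open); "grasp_force": force on a finger pad.
Only numpy, scipy, OpenCV 4.12 (cv2) and the standard library are available. Lean on these libraries where they do the work, as an engineer would, in place of code of your own. Each camera call takes 0.05 s, during which the arm holds its last target. There are 200 camera calls.

TASK

Check the screwed-down metal stage block with the long straightedge: standing on the worktop, lay it flush against the long side of the block that faces the robot, centred along that side so that it sticks out equally at both ends, and keep it pressed there for about a second. Then lift it straight up until it is more than 100 mm clear of the worktop, so that its edge can be looked over, and finish while still holding it there in the gripper, level and steady. Leave the short straightedge and everything else where they are.

Things in the scene. Friction and masses are not known exactly. Their poses are not given: they have to be found in the camera images.
- long_straightedge: long straightedge, loose: steel bar 240 mm long (its y), 26 mm wide (x), 16 mm tall, lying flat, with an upright black grip centred on top: 80 mm long (y), 14 mm thick (x), up to 64 mm above the underside (clear of the collar from 20 mm). Symmetric, 0.35 to 0.6 kg, balanced at its middle. Origin: centre of the underside, z up. It and the short one may change places.
- short_straightedge: short straightedge, same build but 120 mm long (y), grip 60 mm long; not used, to be left alone. Origin: centre of the underside.
- stage_block: stage block: flat aluminium block screwed to the worktop, 160 mm long (its y), 50 mm deep (x), 20 mm tall, screw heads 2 mm above that. Origin: centre of the underside, z up. Its -x side, 25 mm from the origin, is the long side facing the robot (turned up to 17 degrees). With the straightedge flush, the two origins are 38 mm apart along the block's x.
- petri_dish: bystander, loose, to be left alone: round lidded dish, 60 mm across, 15 mm tall. Origin: centre of the underside.
- slide_box: bystander, loose, to be left alone: small grey box, 37 x 97 x 33 mm. Origin: centre of the underside.
- vial: bystander, loose, to be left alone: small capped vial, 25 mm across, 46 mm tall. Origin: centre of the underside.
- marker: bystander, loose, to be left alone: marker pen lying flat, 18 x 142 x 19 mm. Origin: centre of the underside.

How it is judged:
By the outcome, as a careful person would: the job done as asked, in the order asked, and still so for the second after the job is handed in, while the arm keeps its last pose, push and grip.
It also fails if it takes over 48 s, if anything falls off the work surface, if the arm or the gripper's body presses on something with over 40 N, if the wrist force passes 120 N, or if a joint passes its speed limit or range.

## Working session

There is one attempt and no reset: what is moved stays moved. The work goes in short steps, Python scripts to look and compute and a tool call to move; the robot and the scene stay as the last step left them, time stands still between calls to the robot, and variables do not carry over. Pictures are saved under pics/ and viewed, at most 10 in all, crops included, and the job is handed in when it is done.

Besides the shell and the picture viewer there is one more tool, called after "Emit:" by a JSON object that holds its "api" and its "payload". move_arm: Moves the arm, as the interface text tells. Its arguments: {"type":"object","properties":{"motion":{"type":"array"},"newtons":{"type":"number"}},"required":["motion"]}

```bash
mkdir -p pics; cat > h.py <<'E'
import numpy as np, cv2
from workcell import manip, vision, order
def save(n,f):
    c=vision.camera(n); cv2.imwrite('pics/'+f,c['pixels'][:,:,::-1]); np.savez('pics/'+f+'.npz',**c); return c
def ray(c,u,v):
    R=np.array(c['R']);t=np.array(c['t']); o=-R.T@t
    d=R.T@np.array([(u-c['cx'])/c['fx'],(v-c['cy'])/c['fy'],1.]); return o,d/np.linalg.norm(d)
def plane(c,u,v,z):
    o,d=ray(c,u,v); return o+d*(z-o[2])/d[2]
def proj(c,X):
    p=np.array(c['R'])@np.array(X)+np.array(c['t']); return c['fx']*p[0]/p[2]+c['cx'],c['fy']*p[1]/p[2]+c['cy']
E
python3 - <<'E'
from h import *
for n in('top','side'):
    c=save(n,n+'0.png'); print(n,c['fx'],c['cx'],c['cy'],np.round(c['R'],3).tolist(),np.round(c['t'],3))
o=manip.get_obs(); print({k:np.round(v,3).tolist() for k,v in o.items()})
E
```

```text
top 420.7836576445448 244.77619289769206 196.962498454029 [[-0.014, -1.0, -0.017], [-0.997, 0.015, -0.07], [0.07, 0.016, -0.997]] [0.218 0.502 1.243]
side 356.50692361320694 257.03486437744124 185.80763059995343 [[-0.953, -0.301, 0.014], [-0.173, 0.508, -0.844], [0.247, -0.807, -0.536]] [0.528 0.017 0.954]
{'clock': 0.1, 'joint_pos': [-1.137, 0.333, -0.065, 1.461, 0.022, 1.35, -0.089], 'joint_velocities': [0.001, -0.001, 0.001, -0.002, 0.001, -0.001, -0.0], 'tau': [0.001, -62.675, 0.049, -39.243, 0.016, 0.007, -0.0], 'position': [0.276, 0.561, 0.231], 'ee_rot': [0.226, 0.974, -0.001, -0.0], 'ft_force': [-0.02, 0.109, -0.408], 'torque': [0.019, 0.031, 0.016], 'grasp_force': 0.0, 'grip_width': 0.998}
```

View pics/top0.png

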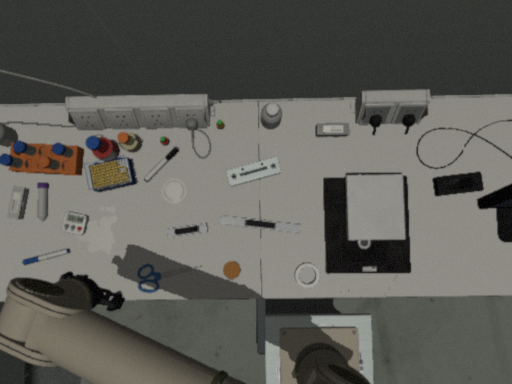

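View pics/side0.png

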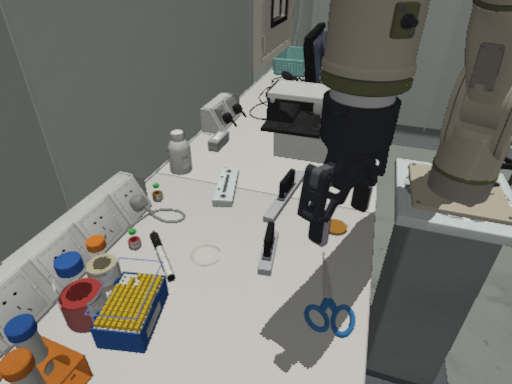

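The top view shows the stage block at about (254,171), the long straightedge at (261,224), the short one at (187,229), and the dish at (174,190). In the side view, the long bar's grip is at about (287,187) and the block at (227,187).

```bash
python3 - <<'E'
from h import *
a=cv2.imread('pics/top0.png')[150:245,160:310]; b=cv2.imread('pics/side0.png')[150:270,190:310]
a=cv2.resize(a,None,fx=5,fy=5,interpolation=cv2.INTER_CUBIC)
cv2.imwrite('pics/topc.png',a)
cv2.imwrite('pics/sidec.png',cv2.resize(b,None,fx=5,fy=5,interpolation=cv2.INTER_CUBIC))
E
```

```text
(no output)
```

View pics/topc.png

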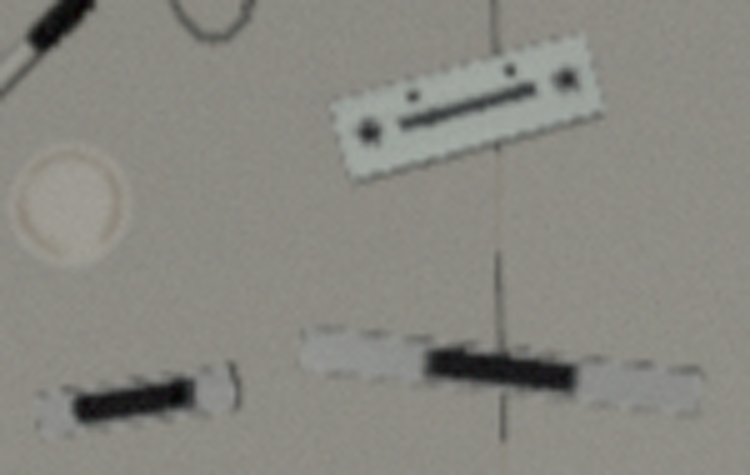

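View pics/sidec.png

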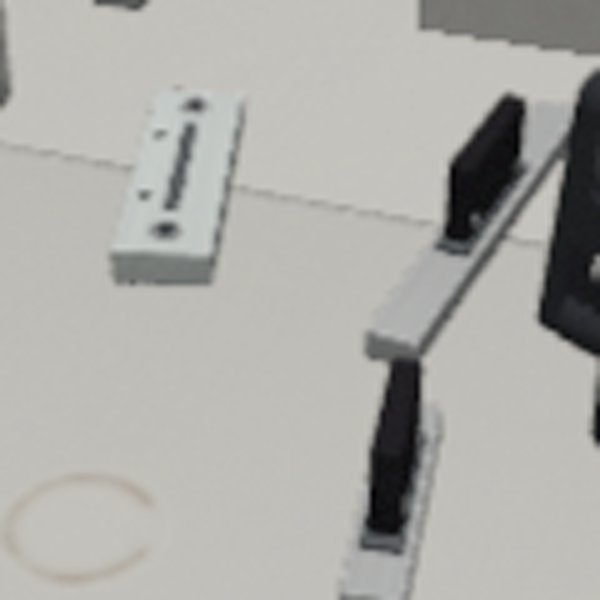

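The crops give the block's top face at full-image corners near (226,170), (276,157), (280,172) and (231,186). The long grip's top runs from about (245,222) to (275,225). Next I'll measure with masks in the top view and check heights by casting rays from both views.

```bash
cat >> h.py <<'E'
K=4
def pca(mask,off):
    "biggest blob of upscaled mask -> centre px, end points px along the long axis"
    n,l,s,ce=cv2.connectedComponentsWithStats(mask.astype(np.uint8)); i=1+np.argmax(s[1:,4])
    m=cv2.moments((l==i).astype(np.uint8),True); cx,cy=m['m10']/m['m00'],m['m01']/m['m00']
    th=.5*np.arctan2(2*m['mu11'],m['mu20']-m['mu02']); rect=cv2.minAreaRect(np.argwhere(l==i)[:,::-1].astype(np.float32))
    L=max(rect[1])/2; f=lambda x,y:np.array([(x+.5)/K-.5+off[0],(y+.5)/K-.5+off[1]])
    return f(cx,cy),f(cx-L*np.cos(th),cy-L*np.sin(th)),f(cx+L*np.cos(th),cy+L*np.sin(th)),np.array(rect[1])/K
def meas(c,win,fn,z):
    x0,y0,x1,y1=win; im=cv2.resize(c['pixels'][y0:y1,x0:x1],None,fx=K,fy=K,interpolation=cv2.INTER_CUBIC).astype(int)
    p,a,b,s=pca(fn(im),(x0,y0)); P,A,B=[plane(c,*q,z) for q in(p,a,b)]; d=A-B
    return P,np.arctan2(-d[0],d[1]),np.linalg.norm(d),p,s   # yaw of object's y axis about world y
green=lambda im:(im[...,1]-im[...,0]>5)
dark=lambda im:(im.sum(2)<160)
def tri(c1,p1,c2,p2):
    o1,d1=ray(c1,*p1);o2,d2=ray(c2,*p2); A=np.stack([d1,-d2],1); s=np.linalg.lstsq(A,o2-o1,rcond=None)[0]
    return (o1+d1*s[0]+o2+d2*s[1])/2, np.linalg.norm(o1+d1*s[0]-o2-d2*s[1])
E
python3 - <<'E'
from h import *
T=dict(np.load('pics/top0.png.npz'));S=dict(np.load('pics/side0.png.npz'))
im=T['pixels'].astype(int); print(im[172,240],im[165,262],im[200,250],im[228,285],im[224,262])
print('block',meas(T,(215,150,290,195),green,.020))
print('grip',meas(T,(235,212,285,235),dark,.064))
f=lambda u,v:(190+(u+.5)/5-.5,150+(v+.5)/5-.5)
g=lambda u,v:(160+(u+.5)/5-.5,150+(v+.5)/5-.5)
for nm,t,s in [('blk corner L-robot',g(358,182),f(212,258)),('blk R-robot',g(604,112),f(243,97)),('blk L-far',g(332,100),f(112,252)),('screwL',g(369,131),f(166,230)),('screwR',g(567,79),f(195,104)),
  ('grip L end',g(428,362),f(461,176)),('grip R end',g(576,378),f(514,98)),('bar L end far',g(303,335),f(368,333)),('bar L end near',g(303,368),f(415,345))]:
    X,e=tri(T,t,S,s); print(nm,np.round(X,4),round(e,4))
E
```

```text
[151 158 152] [128 134 129] [140 138 131] [136 137 134] [29 30 33]
block (array([0.56976502, 0.20193321, 0.02      ]), np.float64(0.035321172562314325), np.float64(0.09873998014915376), array([247.29750584, 175.48994828]), array([15.81442451, 32.79771805]))
grip (array([0.42470315, 0.16768864, 0.064     ]), np.float64(-0.13507250053970982), np.float64(0.08166585397716361), array([259.74767747, 223.49196046]), array([28.37054825,  5.39391565]))
blk corner L-robot [0.5394 0.2511 0.016 ] 0.0005
blk R-robot [0.5783 0.102  0.0193] 0.0009
blk L-far [0.5877 0.2656 0.0186] 0.0024
screwL [0.5682 0.2434 0.0216] 0.0024
screwR [0.5984 0.1241 0.0231] 0.0006
grip L end [0.4281 0.2093 0.0616] 0.0031
grip R end [0.4194 0.1243 0.0603] 0.0003
bar L end far [0.4483 0.2853 0.0167] 0.0019
bar L end near [0.4272 0.2853 0.015 ] 0.001
```

Measured heights agree with the text: block top about 0.02, grip about 0.061, bar about 0.016. I'll tidy the block mask, then turn the tool to line up with the grip.

```bash
cat >> h.py <<'E'
def block_mask(im):
    b=cv2.GaussianBlur(im.astype(np.float32),(0,0),3); m=((b[...,1]-b[...,0])>1.5).astype(np.uint8)
    return cv2.morphologyEx(m,cv2.MORPH_CLOSE,np.ones((21,21),np.uint8))
from scipy.spatial.transform import Rotation as Ro
def state():
    o=manip.get_obs(); R=Ro.from_quat(o['ee_rot']).as_matrix(); return o,np.array(o['position']),R
def go(P,yaw,n):
    "print per-row numbers: turn first (tool y to world yaw, mod pi), then straight shift in n rows"
    o,p,R=state(); print('clock',o['clock'],'pos',np.round(p,4),'toolz',np.round(R[:,2],4))
    cur=np.arctan2(R[1,1],R[0,1]); d=(yaw-cur+np.pi/2)%np.pi-np.pi/2; print('turn tool z scaled total',-d/(np.pi/4))
    X=np.array([-np.sin(yaw),np.cos(yaw),0]); s=np.sign(np.cos(yaw-cur-d))
    Y=s*np.array([np.cos(yaw),np.sin(yaw),0]); Z=np.array([0,0,-1.]); X=np.cross(Y,Z); v=np.array(P)-p
    print('shift/row in turned frame',np.round(np.array([X@v,Y@v,Z@v])/.75/n,5))
E
python3 - <<'E'
from h import *
T=dict(np.load('pics/top0.png.npz'))
r=meas(T,(215,150,290,195),block_mask,.020);print('block',r)
g=meas(T,(235,212,285,235),dark,.064);print('grip',g[:3])
def barmask(im):
    b=cv2.GaussianBlur(im.astype(np.float32),(0,0),2); return ((b[...,2]-b[...,0])>-4)
print('bar',meas(T,(212,205,310,240),barmask,.016))
x=T['pixels'].astype(int); print(x[212:240,285].tolist()[::2])
go([.4247,.1677,.231],-.115,10)
E
```

```text
block (array([0.58281175, 0.18393774, 0.02      ]), np.float64(0.2534605182763755), np.float64(0.16224358147748935), array([253.20773097, 171.08885791]), array([17.59286308, 53.8589325 ]))
grip (array([0.42470315, 0.16768864, 0.064     ]), np.float64(-0.13507250053970982), np.float64(0.08166585397716361))
bar (array([0.42463248, 0.16682042, 0.016     ]), np.float64(-0.12635494139372117), np.float64(0.2382341251088317), array([259.74342885, 223.62934783]), array([79.61659241,  9.1580925 ]))
[[141, 139, 132], [135, 135, 127], [141, 140, 132], [143, 141, 134], [143, 142, 133], [132, 129, 124], [136, 135, 133], [139, 141, 138], [136, 137, 134], [143, 145, 140], [142, 140, 131], [144, 142, 135], [140, 139, 131], [141, 138, 130]]
clock 0.1 pos [0.2755 0.5606 0.2306] toolz [-5.0e-04 -1.1e-03 -1.0e+00]
turn tool z scaled total 1.5648373635646657
shift/row in turned frame [-4.976e-02  2.577e-02 -5.000e-05]
```

Emit:
{"api": "move_arm", "payload": {"motion": [[[0,0,0],[0,0,0.158],1],[[0,0,0],[0,0,0.158],1],[[0,0,0],[0,0,0.158],1],[[0,0,0],[0,0,0.158],1],[[0,0,0],[0,0,0.158],1],[[0,0,0],[0,0,0.158],1],[[0,0,0],[0,0,0.158],1],[[0,0,0],[0,0,0.158],1],[[0,0,0],[0,0,0.158],1],[[0,0,0],[0,0,0.158],1],[[0,0,0],[0,0,0],1]], "newtons": 60}}

```text
clock: 1.2
position: [0.2755, 0.5608, 0.2309]
ee_rot: [0.751, 0.66, -0.0, 0.0]
ft_force: [0.1, 0.6, -0.2]
grip_width: 0.998
grasp_force: 0.0
```

```bash
python3 -c "
from h import *
go([.4247,.1673,.15],-.128,11)"
```

```text
clock 1.2 pos [0.2755 0.5608 0.2309] toolz [-2.e-04 -6.e-04 -1.e+00]
turn tool z scaled total -0.0009988191332178447
shift/row in turned frame [-0.045    0.02402  0.00981]
```

Emit:
{"api": "move_arm", "payload": {"motion": [[[-0.045,0.024,0],[0,0,0],1],[[-0.045,0.024,0],[0,0,0],1],[[-0.045,0.024,0],[0,0,0],1],[[-0.045,0.024,0],[0,0,0],1],[[-0.045,0.024,0],[0,0,0],1],[[-0.045,0.024,0.018],[0,0,0],1],[[-0.045,0.024,0.018],[0,0,0],1],[[-0.045,0.024,0.018],[0,0,0],1],[[-0.045,0.024,0.018],[0,0,0],1],[[-0.045,0.024,0.018],[0,0,0],1],[[-0.045,0.024,0.018],[0,0,0],1],[[0,0,0],[0,0,0],1]]}}

```text
clock: 2.4
position: [0.4257, 0.1623, 0.1488]
ee_rot: [0.751, 0.66, -0.001, 0.0]
ft_force: [-0.5, 0.3, 1.0]
grip_width: 0.999
grasp_force: 0.0
```

```bash
python3 -c "
from h import *
go([.4247,.1673,.026],-.128,8); print(np.round(manip.get_obs()['joint_pos'],2))"
```

```text
clock 2.4 pos [0.4257 0.1623 0.1488] toolz [-0.0017 -0.0023 -1.    ]
turn tool z scaled total -0.0023454232674643216
shift/row in turned frame [ 0.0008  -0.00026  0.02047]
[-0.86  0.01  0.4   2.01 -0.    1.12 -0.59]
```

Emit:
{"api": "move_arm", "payload": {"motion": [[[0,0,0.02],[0,0,0],1],[[0,0,0.02],[0,0,0],1],[[0,0,0.02],[0,0,0],1],[[0,0,0.02],[0,0,0],1],[[0,0,0],[0,0,0],1],[[0,0,0],[0,0,0],1],[[0,0,0],[0,0,0],1]]}}

```text
clock: 3.1
position: [0.4255, 0.1681, 0.0912]
ee_rot: [0.75, 0.661, 0.001, 0.0]
ft_force: [0.2, -0.0, -0.2]
grip_width: 0.998
grasp_force: 0.0
```

```bash
python3 -c "
from h import *
go([.4247,.1673,.026],-.128,4)"
```

```text
clock 3.1 pos [0.4255 0.1681 0.0912] toolz [ 1.e-03  8.e-04 -1.e+00]
turn tool z scaled total 0.002998847166346511
shift/row in turned frame [-0.00029 -0.00023  0.02172]
```

Emit:
{"api": "move_arm", "payload": {"motion": [[[0,-0.001,0.022],[0,0,0],1],[[0,0,0.022],[0,0,0],1],[[0,0,0.022],[0,0,0],1],[[0,0,0.021],[0,0,0],1],[[0,0,0],[0,0,0],1],[[0,0,0],[0,0,0],1],[[0,0,0],[0,0,0],-1],[[0,0,0],[0,0,0],-1],[[0,0,0],[0,0,0],-1],[[0,0,0],[0,0,0],-1],[[0,0,0],[0,0,0],-1],[[0,0,0],[0,0,0],-1]]}}

```text
clock: 4.3
position: [0.4243, 0.1678, 0.0253]
ee_rot: [0.751, 0.661, 0.0, -0.0]
ft_force: [-1.9, -1.1, 4.9]
grip_width: 0.154
grasp_force: 58.6
```

Emit:
{"api": "move_arm", "payload": {"motion": [[[0,0,0],[0,0,0],-1],[[0,0,0],[0,0,0],-1],[[0,0,0],[0,0,0],-1],[[0,0,0],[0,0,0],-1]]}}

```text
clock: 4.7
position: [0.4244, 0.1678, 0.0253]
ee_rot: [0.751, 0.661, 0.0, -0.0]
ft_force: [-2.9, -0.9, 5.7]
grip_width: 0.154
grasp_force: 58.7
```

```bash
python3 -c "
from h import *
o,p,R=state();print(o['grip_width'],o['grasp_force'],np.round(o['torque'],2))
go([.4247,.1673,.026],-.128,4)"
```

```text
0.1536629583189234 58.70155870914459 [-0.17  0.46 -0.06]
clock 4.7 pos [0.4244 0.1678 0.0253] toolz [-1.e-04  2.e-04 -1.e+00]
turn tool z scaled total 0.001297061404847609
shift/row in turned frame [-0.00015  0.00013 -0.00024]
```

Emit:
{"api": "move_arm", "payload": {"motion": [[[0,0,-0.01],[0,0,0],-1],[[0,0,-0.02],[0,0,0],-1],[[0,0,-0.02],[0,0,0],-1],[[0,0,0],[0,0,-0.081],-1],[[0,0,0],[0,0,-0.081],-1],[[0,0,0],[0,0,-0.081],-1],[[0,0,0],[0,0,-0.081],-1],[[0,0,0],[0,0,-0.081],-1],[[0,0,0],[0,0,-0.081],-1],[[0,0,0],[0,0,0],-1],[[0,0,0],[0,0,0],-1]]}}

```text
clock: 5.8
position: [0.4242, 0.1676, 0.0625]
ee_rot: [0.612, 0.791, -0.0, -0.0]
ft_force: [-0.3, -0.5, -4.0]
grip_width: 0.157
grasp_force: 58.7
```

```bash
python3 -c "
from h import *
o,p,R=state();print(o['grip_width'],o['grasp_force'],np.round(o['ft_force'],2),np.round(o['torque'],2))
go([.527,.1695,.0655],.2535,6)"
```

```text
0.1571715675571411 58.68245780467987 [-0.26 -0.47 -4.03] [0.04 0.04 0.01]
clock 5.8 pos [0.4242 0.1676 0.0625] toolz [-3.e-04 -2.e-04 -1.e+00]
turn tool z scaled total -0.0008387576926939769
shift/row in turned frame [-0.00531  0.02223 -0.00066]
```

Emit:
{"api": "move_arm", "payload": {"motion": [[[-0.005,0.022,0],[0,0,0],-1],[[-0.005,0.022,0],[0,0,0],-1],[[-0.005,0.022,0],[0,0,0],-1],[[-0.005,0.022,0],[0,0,0],-1],[[-0.005,0.022,0],[0,0,0],-1],[[-0.006,0.022,0],[0,0,0],-1],[[0,0,0],[0,0,0],-1],[[0,0,0],[0,0,0],-1]]}}

```text
clock: 6.6
position: [0.5256, 0.1699, 0.0622]
ee_rot: [0.612, 0.791, -0.0, -0.0]
ft_force: [-0.3, 0.9, -3.7]
grip_width: 0.154
grasp_force: 59.5
```

```bash
python3 - <<'E'
from h import *
a=save('top','top1.png')['pixels'][130:235,190:320]; b=save('side','side1.png')['pixels'][130:280,190:340]
cv2.imwrite('pics/m1.png',np.hstack([cv2.resize(a,(400,323),interpolation=3),cv2.resize(b,(323,323),interpolation=3)])[:,:,::-1])
go([.546,.1744,.0655],.2535,4)
E
```

```text
clock 6.7 pos [0.5252 0.1702 0.0623] toolz [-9.e-04 -1.e-04 -1.e+00]
turn tool z scaled total 0.0011106346904056403
shift/row in turned frame [-0.00039  0.00707 -0.00105]
```

View pics/m1.png

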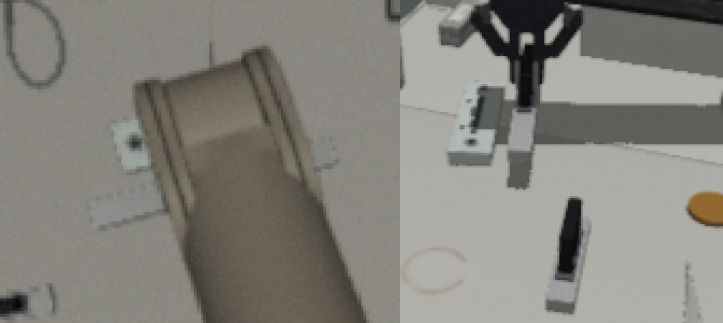

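The top crop shows the bar in the gripper with its left end at about (92,217) and right end at about (338,151). It is parallel to the block, and the side crop shows it hanging level beside it. I'll check the centring from those ends and lower it.

```bash
python3 - <<'E'
from h import *
T=dict(np.load('pics/top1.png.npz')); k=400/130
im=T['pixels'][190:212,210:250]
f=lambda u,v:(190+(u+.5)/k-.5,130+(v+.5)/k-.5)
A,B=[plane(T,*f(*q),.053) for q in((92.5,217.5),(337.5,150.5))]; M=(A+B)/2; d=A-B
print(A,B,M,np.linalg.norm(d),np.arctan2(-d[0],d[1]))
ax=np.array([-np.sin(.2535),np.cos(.2535)]); print('along-block offset of bar mid',(M[:2]-[.5828,.1839])@ax,'tcp',(state()[1][:2]-[.5828,.1839])@ax)
E
```

```text
[0.49395081 0.28327398 0.053     ] [0.55418948 0.04956873 0.053     ] [0.52407015 0.16642135 0.053     ] 0.24134382219476433 0.2522639647987043
along-block offset of bar mid -0.0021909677487241715 tcp 0.0011983122886531396
```

Emit:
{"api": "move_arm", "payload": {"motion": [[[0,0,0.012],[0,0,0],-1],[[0,0,0.012],[0,0,0],-1],[[0,0,0.012],[0,0,0],-1],[[0,0,0.006],[0,0,0],-1],[[0,0,0.004],[0,0,0],-1],[[0,0,0.002],[0,0,0],-1],[[0,0,0],[0,0,0],-1],[[0,0,0],[0,0,0],-1]]}}

```text
clock: 7.5
position: [0.5262, 0.1702, 0.0268]
ee_rot: [0.612, 0.791, 0.0, 0.0]
ft_force: [0.6, -0.6, -3.0]
grip_width: 0.154
grasp_force: 59.4
```

```bash
cat >> h.py <<'E'
def ends(c,C,yaw,z,half=.12,w=.008):
    "along-axis positions of the two bar ends relative to C from blue-red profile"
    ax=np.array([-np.sin(yaw),np.cos(yaw)]);n=np.array([np.cos(yaw),np.sin(yaw)]);out=[]
    br=c['pixels'].astype(np.float32); br=cv2.GaussianBlur(br[...,2]-br[...,0],(0,0),.6)
    for s in(1,-1):
        t=np.arange(half-.025,half+.03,.0005); prof=[]
        for q in t:
            uv=np.array([proj(c,[*(C+s*q*ax+e*n),z]) for e in np.linspace(-w,w,9)],np.float32)
            prof.append(cv2.remap(br,uv[:,0].reshape(1,-1),uv[:,1].reshape(1,-1),cv2.INTER_LINEAR).mean())
        prof=np.array(prof); i,o=prof[:20].mean(),prof[-20:].mean(); lev=(i+o)/2
        k=np.where(prof>lev)[0].max() if i>o else np.where(prof<lev)[0].max(); out.append((s*t[k],i,o))
    return out
E
python3 - <<'E'
from h import *
c=save('top','top2.png'); o,p,R=state(); print(p,o['ft_force'])
ax=np.array([-np.sin(.2535),np.cos(.2535)])
for cc,C,y,z in((c,p[:2],.2535,p[2]-.0255+.016),(np.load('pics/top1.png.npz'),np.array([.5252,.1702]),.2535,.053),(np.load('pics/top0.png.npz'),np.array([.4244,.1678]),-.128,.016)):
    e=ends(dict(cc),C,y,z); print(np.round(e,4).tolist(),'mid offset',(e[0][0]+e[1][0])/2)
T=np.load('pics/top0.png.npz')
e=ends(dict(T),np.array([.5828,.1839]),.2535,.02,half=.08,w=.018);print('block',e)
print('tcp vs block',(p[:2]-[.5828,.1839])@ax)
E
```

```text
[0.52620574 0.17024186 0.02683258] [-0.25393334  0.47711791 -3.49547439]
[[0.119, -1.9, -8.6433], [-0.1225, -4.8519, -9.0008]] mid offset -0.0017500000000000016
[[0.1185, -1.7048, -8.6836], [-0.145, -9.3974, -8.7448]] mid offset -0.013250000000000012
[[0.119, -2.0668, -9.2138], [-0.1205, -1.8906, -9.4423]] mid offset -0.0007500000000000007
block [(np.float64(0.08000000000000002), np.float32(0.5129924), np.float32(-8.711442)), (np.float64(-0.07950000000000002), np.float32(0.4228335), np.float32(-8.732239))]
tcp vs block 0.0009718464129935267
```

Emit:
{"api": "move_arm", "payload": {"motion": [[[0,0.006,0.001],[0,0,0],-1],[[0,0.006,0.001],[0,0,0],-1],[[0,0.006,0],[0,0,0],-1],[[0,0.003,0],[0,0,0],-1],[[0,0,0],[0,0,0],-1],[[0,0,0],[0,0,0],-1],[[0,0,0],[0,0,0],-1]]}}

```text
clock: 8.25
position: [0.5418, 0.1743, 0.0254]
ee_rot: [0.612, 0.791, 0.001, 0.0]
ft_force: [1.2, -0.1, 2.3]
grip_width: 0.158
grasp_force: 60.2
```

```bash
cat >> h.py <<'E'
def rep():
    o,p,R=state(); ax=np.array([-np.sin(.2535),np.cos(.2535)]);n=np.array([ax[1],-ax[0]]); v=p[:2]-[.5828,.1839]; f=np.array(o['ft_force'])
    print('t',o['clock'],'along',round(v@ax,4),'gap',round(-v@n-.038,4),'z',round(p[2],4),'Fn',round(f[:2]@n,1),'Fa',round(f[:2]@ax,1),'Fz',round(f[2],1),'Tz',np.round(o['torque'],2),'yaw',round(np.arctan2(R[1,1],R[0,1]),4),'toolz',np.round(R[:2,2],4))
E
python3 -c "
from h import *
rep()"
```

```text
t 8.25 along 0.001 gap 0.0041 z 0.0254 Fn 1.1 Fa -0.4 Fz 2.3 Tz [ 0.1  -0.17  0.04] yaw 0.2548 toolz [0.0014 0.0005]
```

Emit:
{"api": "move_arm", "payload": {"motion": [[[0,0.002,0],[0,0,0],-1],[[0,0.002,0],[0,0,0],-1],[[0,0.001,0],[0,0,0],-1],[[0,0,0],[0,0,0],-1],[[0,0,0],[0,0,0],-1]]}}

```text
clock: 8.75
position: [0.5439, 0.1749, 0.0254]
ee_rot: [0.612, 0.791, -0.001, -0.001]
ft_force: [-7.2, -1.4, 11.0]
grip_width: 0.155
grasp_force: 61.6
```

```bash
python3 -c "
from h import *
rep()"
```

```text
t 8.75 along 0.001 gap 0.0019 z 0.0254 Fn -7.3 Fa 0.4 Fz 11.0 Tz [-0.48  1.76  0.01] yaw 0.2548 toolz [-0.0021 -0.0001]
```

Emit:
{"api": "move_arm", "payload": {"motion": [[[0,0.001,0],[0,0,0],-1],[[0,0.001,0],[0,0,0],-1],[[0,0,0],[0,0,0],-1],[[0,0,0],[0,0,0],-1]]}}

```text
clock: 9.15
position: [0.5454, 0.1752, 0.0254]
ee_rot: [0.612, 0.791, -0.001, -0.001]
ft_force: [-7.9, -1.7, 11.7]
grip_width: 0.153
grasp_force: 61.5
```

```bash
python3 - <<'E'
from h import *
rep()
c=save('top','top3.png'); s=save('side','side3.png'); o,p,R=state()
e=ends(c,p[:2],.2535,.016); print(np.round(e,4).tolist())
a=c['pixels'][145:215,205:305]; b=s['pixels'][150:240,200:290]
cv2.imwrite('pics/m3.png',np.hstack([cv2.resize(a,(457,320),interpolation=2),cv2.resize(b,(320,320),interpolation=2)])[:,:,::-1])
E
```

```text
t 9.15 along 0.001 gap 0.0004 z 0.0254 Fn -8.1 Fa 0.4 Fz 11.7 Tz [-0.53  1.81 -0.04] yaw 0.2548 toolz [-0.0021 -0.0002]
[[0.1185, -1.8605, -8.1962], [-0.1215, -4.3233, -8.6375]]
```

View pics/m3.png

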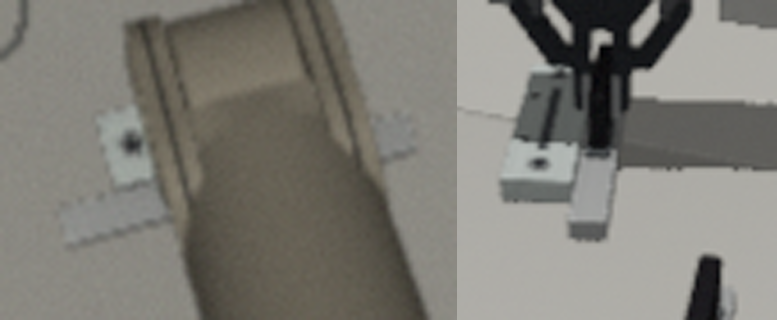

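The bar lies beside the block's long side and stands on the worktop. The steady 8 N looks like sliding friction rather than contact, so I'll creep on.

Emit:
{"api": "move_arm", "payload": {"motion": [[[0,0.001,0],[0,0,0],-1],[[0,0.001,0],[0,0,0],-1],[[0,0,0],[0,0,0],-1],[[0,0,0],[0,0,0],-1]]}}

```text
clock: 9.65
position: [0.5467, 0.1756, 0.0254]
ee_rot: [0.612, 0.791, -0.001, -0.001]
ft_force: [-8.2, -3.1, 10.8]
grip_width: 0.159
grasp_force: 61.8
```

```bash
python3 -c "
from h import *
rep()"
```

```text
t 9.65 along 0.001 gap -0.001 z 0.0254 Fn -8.7 Fa -0.9 Fz 10.8 Tz [-0.53  1.9   0.02] yaw 0.2547 toolz [-0.0023 -0.0002]
```

Emit:
{"api": "move_arm", "payload": {"motion": [[[0,0.001,0],[0,0,0],-1],[[0,0.001,0],[0,0,0],-1],[[0,0,0],[0,0,0],-1],[[0,0,0],[0,0,0],-1]]}}

```text
clock: 10.05
position: [0.5468, 0.1756, 0.0254]
ee_rot: [0.612, 0.791, -0.002, -0.002]
ft_force: [-15.9, -4.9, 19.3]
grip_width: 0.158
grasp_force: 62.8
```

```bash
python3 -c "
from h import *
rep()"
```

```text
t 10.05 along 0.001 gap -0.0011 z 0.0254 Fn -16.6 Fa -0.7 Fz 19.3 Tz [-0.95  3.5  -0.04] yaw 0.2547 toolz [-0.0053 -0.0007]
```

Contact confirmed: the motion stopped and the normal force rose to 16.6 N with almost no yaw moment, so the bar is flush. Holding.

Emit:
{"api": "move_arm", "payload": {"motion": [[[0,0.0003,0],[0,0,0],-1],[[0,0,0],[0,0,0],-1],[[0,0,0],[0,0,0],-1],[[0,0,0],[0,0,0],-1],[[0,0,0],[0,0,0],-1],[[0,0,0],[0,0,0],-1],[[0,0,0],[0,0,0],-1],[[0,0,0],[0,0,0],-1],[[0,0,0],[0,0,0],-1],[[0,0,0],[0,0,0],-1],[[0,0,0],[0,0,0],-1],[[0,0,0],[0,0,0],-1]]}}

```text
clock: 11.25
position: [0.5469, 0.1756, 0.0254]
ee_rot: [0.612, 0.791, -0.002, -0.002]
ft_force: [-17.1, -4.4, 20.0]
grip_width: 0.154
grasp_force: 62.9
```

```bash
python3 - <<'E'
from h import *
rep()
c=save('top','top4.png'); s=save('side','side4.png'); o,p,R=state()
print(np.round(ends(c,p[:2],.2535,.016),4).tolist())
b=s['pixels'][160:230,205:285]
cv2.imwrite('pics/m4.png',cv2.resize(b,(640,560),interpolation=2)[:,:,::-1])
E
```

```text
t 11.25 along 0.001 gap -0.0011 z 0.0254 Fn -17.6 Fa -0.0 Fz 20.0 Tz [-0.95  3.76 -0.02] yaw 0.2546 toolz [-0.0057 -0.0008]
[[0.119, -1.8833, -8.3072], [-0.1215, -4.2004, -8.8326]]
```

View pics/m4.png

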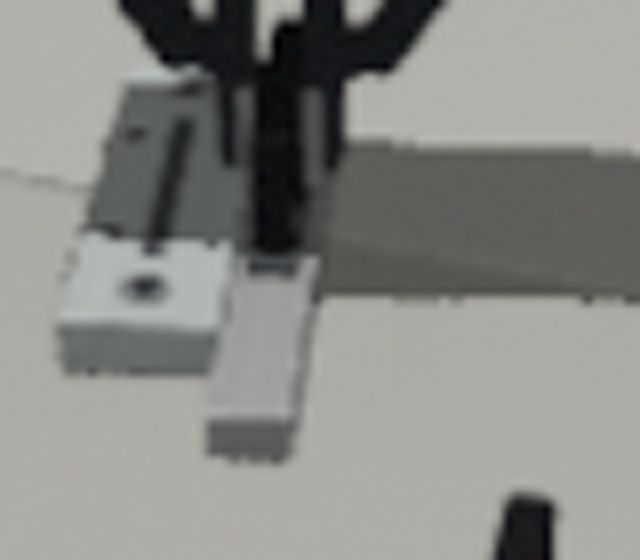

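The side crop shows no gap between the bar, whose end is at about (250,420), and the block edge at about (225,290). Both ends stick out equally to within about 0.3 mm. I'll ease the push and lift.

Emit:
{"api": "move_arm", "payload": {"motion": [[[0,-0.001,-0.001],[0,0,0],-1],[[0,-0.001,-0.002],[0,0,0],-1],[[0,0,-0.008],[0,0,0],-1],[[0,0,-0.016],[0,0,0],-1],[[0,0,-0.022],[0,0,0],-1],[[0,0,-0.026],[0,0,0],-1],[[0,0,-0.026],[0,0,0],-1],[[0,0,-0.026],[0,0,0],-1],[[0,0,-0.022],[0,0,0],-1],[[0,0,-0.016],[0,0,0],-1],[[0,0,-0.01],[0,0,0],-1],[[0,0,-0.004],[0,0,0],-1]]}}

```text
clock: 12.55
position: [0.5483, 0.176, 0.1602]
ee_rot: [0.612, 0.791, 0.001, 0.0]
ft_force: [-0.1, -0.4, -4.5]
grip_width: 0.153
grasp_force: 59.6
```

Emit:
{"api": "move_arm", "payload": {"motion": [[[0,0,0],[0,0,0],-1],[[0,0,0],[0,0,0],-1],[[0,0,0],[0,0,0],-1],[[0,0,0],[0,0,0],-1],[[0,0,0],[0,0,0],-1]]}}

```text
clock: 13.05
position: [0.5479, 0.1758, 0.159]
ee_rot: [0.612, 0.791, -0.0, -0.0]
ft_force: [-0.7, 0.7, -4.1]
grip_width: 0.155
grasp_force: 59.6
```

```bash
python3 - <<'E'
from h import *
rep(); s=save('side','side5.png')
cv2.imwrite('pics/m5.png',cv2.resize(s['pixels'][80:280,150:370],(660,600),interpolation=2)[:,:,::-1])
E
```

```text
t 13.05 along 0.0009 gap -0.0022 z 0.159 Fn -0.5 Fa 0.8 Fz -4.1 Tz [ 0.02  0.01 -0.04] yaw 0.2548 toolz [-0.0003 -0.0002]
```

View pics/m5.png

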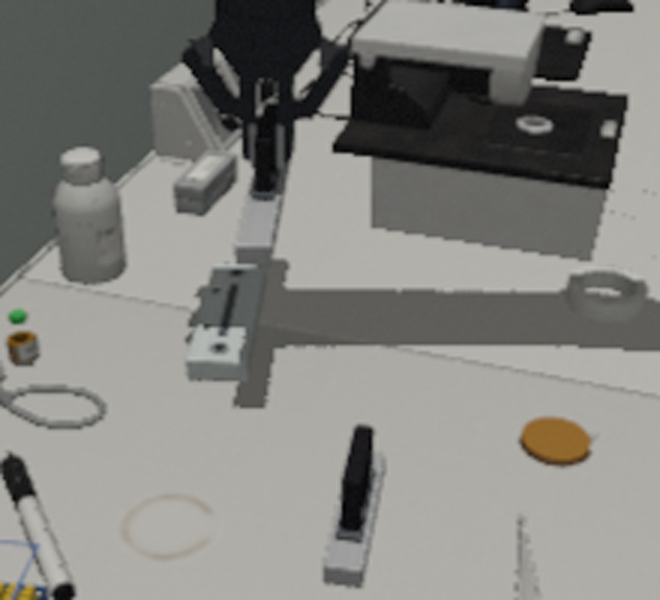

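The long straightedge, at about (262,215) in the crop, hangs level and clear above the block. Its underside is about 133 mm up, and the short one and the bystanders haven't moved. Handing in.

```bash
python3 -c "
from h import *
print(order.hand_in())"
```

```text
the job is handed in; nothing more can be done
None
```

The long straightedge was pressed flush and centred (within about 0.3 mm) against the block for over a second at about 17 N, then lifted straight up; the job was handed in at about 13 s with it held level about 133 mm above the worktop.

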